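Free the setting pin from under the flanges

TASK

The red-headed setting pin was left in the sleeve of the green stand, underneath two flanges. Take off the gold flange and park it on the middle of the yellow mat, park the grey flange on the middle of the blue mat, draw the pin straight up out of its sleeve and put it foot down in the red pot (not the blue one); then put the grey flange back on the middle of the stand and the gold one centred on top of it, as they were. Set the flanges down flat, do not drop them.

Things in the scene. Friction and masses are not known exactly. Their poses are not given: they have to be found in the camera images.
- gold_flange: Gold (brass-coloured) square flange: 76 x 76 mm plate, 6 mm thick, with a round collar standing up from its middle (outside 46 mm, bore 34 mm right through, top 26 mm above the plate's underside). Origin: centre of the plate's underside; z up the bore; x, y along its sides. 0.15 to 0.4 kg; grip across the collar. At the start it rests on the grey collar's rim, origin 76 mm above the table.
- grey_flange: Grey steel square flange: 100 x 100 mm plate, 6 mm thick, with a round collar standing up from its middle (outside 46 mm, bore 34 mm right through, top 26 mm above the plate's underside). Origin: centre of the plate's underside; z up the bore; x, y along its sides. 0.15 to 0.4 kg; grip across the collar. Starts on the stand's top, origin 50 mm above the table.
- pin: Pin: steel shaft 16 mm thick, 44 mm long, under a round red head of diameter 26 mm, 22 mm high. Origin: centre of the shaft's foot; z towards the head. About 0.1 kg. Starts upright in the stand's sleeve, head resting on the stand's top (origin 6 mm, head 50 to 72 mm above the table) inside the grey flange's bore: its red top shows through the bores, it can be gripped once both flanges are off.
- stand: Green square block, 116 x 116 mm and 50 mm high, fixed, with the sleeve in the middle of its top: a vertical hole of 17.5 mm diameter, 45 mm deep. Origin: centre of its underside on the table; z up.
- yellow_mat: Yellow square mat with a grid of dark lines, 140 x 140 mm, 6 mm thick, fixed on the table: parking place of the gold flange. Origin: centre of its underside; its top is 6 mm above.
- blue_mat: Blue square mat with a grid of dark lines, 140 x 140 mm, 6 mm thick, fixed on the table: parking place of the grey flange. Origin: centre of its underside; its top is 6 mm above.
- red_pot: Red open round pot, fixed on the table, 40 mm high, outside diameter 44 mm, inside diameter 36 mm, floor 5 mm thick. Origin: centre of its underside. The pin stands or leans loosely in it, its head above the rim.
- blue_pot: Blue open round pot, fixed, same shape and sizes as the red one, same origin. Not for this pin; stays empty.
Things that resemble listed ones, but are neither listed nor needed, are in the scene too. Of the things like the grey_flange, leave any that is purple; of the rest the smaller one is meant. Several things have the shape of the blue_mat; the one meant has the colours described above.

How it is judged:
By the outcome, as a careful person would: the job done as asked, in the order asked, and still so for the second after the job is handed in, with the robot touching nothing.
It also fails if it takes over 118 s, if anything falls off the work surface, if the arm or the gripper's body presses on something with over 40 N, if the wrist force passes 120 N, or if a joint passes its speed limit or range.

ROBOT

A 7-joint arm with a two-finger parallel gripper is mounted at the origin on the work surface. World frame = base frame: x ahead of the robot, y to its left, z up, the work surface at z = 0. Lengths are in m, angles in rad, forces in N, time in s.
With the tool pointing down it reaches from about 0.425 to 0.95 m from the base axis. Payload 4.7 kg.
Tool frame: the origin (TCP) lies at the very end of the fingers, on their centre line; the grasp point (between the pads) lies 19 mm behind it; z points along the fingers, y is the line along which they close (so a half turn about z gives the same grasp; the last joint's range is limited). The gripper opens to 85 mm and grips with 20 to 120 N. Pads are 22 mm wide; open, the fingers measure 114 mm over their backs; the gripper's body (76 mm by 85 mm) begins 54 mm behind the grasp point. The pads swing forward as they close: fully open they stand 13 mm farther back than shut.
Start: joints at [1.294, 0.469, -0.049, 1.532, 0.024, 1.141, -0.082], TCP at [0.166, -0.654, 0.195] pointing down, gripper open.
Joint ranges: [-2.59, 2.59], [-0.33, 1.99], [-1.39, 1.29], [0.1, 2.45], [-1.04, 4.18], [0.21, 1.99], [-2.66, 2.66]. Speed limits (rad/s): [2.57, 2.57, 3.14, 3.14, 3.14, 3.14, 3.14].

INTERFACE

Orientations are given as a unit quaternion [w, x, y, z].
In Python, from plant import arm gives the robot as it stands. The module is installed in compiled form; this text tells all that it offers.
- The arm moves only by the shell command python3 -m jog 'ROWS' [OPENING] [FORCE]. ROWS is a JSON list of rows, 1 to 12 of them, each of 6 numbers: dx, dy, dz in m, then a rotation vector rx, ry, rz in rad; each row is the pose to reach, as a shift and turn from the pose commanded when the command began, along the tool's axes at that moment; what a row does not reach only later rows make up. A row lasts 1/10 s, in which the tool goes at most 0.05 m and 0.15 rad, less where a joint would pass 70% of its speed; a pose out of reach is approached as far as the arm can. OPENING is the opening from 0.0 (shut) to 1.0 (fully open), set as the command begins (- or left out keeps the last). The fingers move at their own pace and stop on an object; FORCE is the grip in N (left out, the last holds). Time passes only in rows, so rows that do not move let the fingers close. It prints the time, the measured TCP pose, the force, the opening and the grip force at its end.
- arm.observe(): the state, without advancing time (a new reading comes with each control period).
- arm.camera(name): name is "side" or "top"; returns a dict with "color" (420x560x3 uint8, blue, green, red), "z_map" (420x560 float32, m along the optical axis (not along the pixel's ray), 0 where there is no reading), "fx", "fy", "cx", "cy" (pixels), "k1" (the pictures are not rectified: a ray, as slopes to the right and down, at radius r is drawn at 1 + k1 r^2 times it, then the intrinsics apply), "extrinsics" (4x4, takes a point from camera to world coordinates). Camera axes: x right, y up, looking along -z (the intrinsics and any distortion apply to the point x, -y, -z); pixel columns grow to the right and rows downward; lengths in m; the calibration is good to about 2 mm. A picture is of the moment at which its call begins.
- arm.finish_job(): hands the job in; it is judged then, once.
Trained networks look in a picture, given as the dict that the camera call returned (one of the last four; its "shot" number tells which), for a name from the list of things; names that differ only in an ending like _2 or _b are one class to them, and where a whole thing is asked for, a point or a joint stands for the part that bears it (a point fixed in the world has none). Each returns a list of dicts, best first, with "conf" (0 to 1); they miss things now and then, are a little off and sometimes report something else, mostly with a low value. They report only what shows in the picture. A call takes as long as a camera call. They do not tell look-alikes from the thing itself.
- arm.trace(label, picture): "pixels" (420x560 bool, what is visible of it) and "extent" ([left, top, width, height] in pixels, round what is visible of it).
The state is a dict: "time": time; "qpos": joint angles; "joint_vel": joint speeds; "joint_efforts": joint torques, N m; "tcp_pos": TCP position; "ee_rot": TCP orientation; "contact_force": force on the tool from outside, world axes, zero at the start; "moment": the same for the moment, N m; "width": opening from 0.0 (shut) to 1.0 (fully open); "grasp_force": force on a finger pad.
Only numpy, scipy, OpenCV 4.12 (cv2) and the standard library are available. Lean on these libraries where they do the work, as an engineer would, in place of code of your own. Each camera call takes 0.05 s, during which the arm holds its last target. There are 200 camera calls.

## Working session

There is one attempt and no reset: what is moved stays moved. The work goes in short steps, Python scripts to look and compute and a shell command to move; the robot and the scene stay as the last step left them, time stands still between calls to the robot, and variables do not carry over. Pictures are saved under pics/ and viewed, at most 14 in all, crops included, and the job is handed in when it is done.

```bash
mkdir -p pics; cat > h.py <<'E'
import numpy as np, cv2
from plant import arm
def pts(c, mask=None):
    """world points for mask pixels"""
    if mask is None: mask=np.ones(c["z_map"].shape,bool)
    z=c["z_map"]; v,u=np.nonzero(mask&(z>0)); d=z[v,u]
    s=cv2.undistortPoints(np.stack([u,v],1).astype(np.float32).reshape(-1,1,2),
      np.array([[c["fx"],0,c["cx"]],[0,c["fy"],c["cy"]],[0,0,1]]),np.array([c["k1"],0,0,0.])).reshape(-1,2)
    P=np.stack([s[:,0]*d,-s[:,1]*d,-d],1); E=np.array(c["extrinsics"])
    return P@E[:3,:3].T+E[:3,3], u, v
E
python3 - <<'E'
from h import *
for n in("top","side"):
    c=arm.camera(n); cv2.imwrite(f"pics/{n}0.png",c["color"])
    print(n,c["fx"],c["k1"],np.array(c["extrinsics"]).round(3).tolist())
    for l in["gold_flange","grey_flange","pin","stand","yellow_mat","blue_mat","red_pot","blue_pot"]:
        for t in arm.trace(l,c):
            P,u,v=pts(c,t["pixels"])
            if len(P): 
                zt=np.percentile(P[:,2],90); 
                print(l,round(t["conf"],2),t["extent"],len(P),"med",np.median(P,0).round(3),"mid",((P.min(0)+P.max(0))/2).round(3),"z90",zt.round(3), "bgr",np.median(c["color"][v,u],0))
print(arm.observe())
E
```

```text
top 489.3912352898492 -0.17133157489828346 [[0.027, 0.992, -0.125, 0.322], [-0.999, 0.024, -0.022, -0.076], [-0.019, 0.125, 0.992, 1.365], [0.0, 0.0, 0.0, 1.0]]
gold_flange 0.69 [361.1, 175.8, 33.5, 28.4] 686 med [ 0.558 -0.318  0.083] mid [ 0.559 -0.32   0.09 ] z90 0.1 bgr [ 79. 155. 199.]
grey_flange 0.77 [395.1, 119.3, 45.3, 44.1] 1073 med [ 0.714 -0.451  0.006] mid [ 0.716 -0.453  0.012] z90 0.02 bgr [144.  61. 115.]
grey_flange 0.65 [356.3, 171.2, 39.3, 39.8] 482 med [ 0.529 -0.291  0.056] mid [ 0.558 -0.319  0.06 ] z90 0.059 bgr [150. 154. 157.]
grey_flange 0.63 [348.8, 256.9, 64.7, 67.8] 2258 med [ 0.291 -0.348  0.008] mid [ 0.291 -0.35   0.016] z90 0.015 bgr [130.5 134.  134. ]
grey_flange 0.47 [360.8, 174.7, 33.5, 29.6] 659 med [ 0.558 -0.32   0.083] mid [ 0.564 -0.324  0.078] z90 0.1 bgr [ 79. 155. 200.]
pin 0.43 [376.1, 187.3, 5.9, 6.3] 50 med [ 0.558 -0.323  0.071] mid [ 0.558 -0.323  0.07 ] z90 0.075 bgr [ 40.  44. 187.]
stand 0.96 [354.0, 166.5, 47.9, 53.6] 489 med [ 0.534 -0.312  0.048] mid [ 0.559 -0.321  0.039] z90 0.053 bgr [ 93. 116.  71.]
yellow_mat 0.8 [127.7, 15
[... 2098 characters left out ...]
 0.46859172, -0.04858021,  1.53251012,  0.02411525,
        1.1409914 , -0.08227922]), 'joint_vel': array([ 4.49628184e-05,  1.65984191e-03, -4.63399710e-04, -1.47600302e-03,
        7.55785558e-04,  8.63372128e-04,  2.27173489e-03]), 'joint_efforts': array([-1.83260286e-04, -5.10154223e+01, -4.68259316e-02, -2.38016438e+01,
        1.08313153e-02,  8.49105290e-04,  4.16855798e-06]), 'tcp_pos': array([ 0.16561338, -0.65438722,  0.19473608]), 'ee_rot': array([4.05550076e-05, 9.92331013e-01, 1.23608895e-01, 1.41210221e-05]), 'contact_force': array([ 0.68820978, -0.76891298, -0.18088342]), 'moment': array([ 0.00137715,  0.01167772, -0.03184778]), 'grasp_force': 0.0, 'width': 1.0040940213472922}
```

View pics/top0.png

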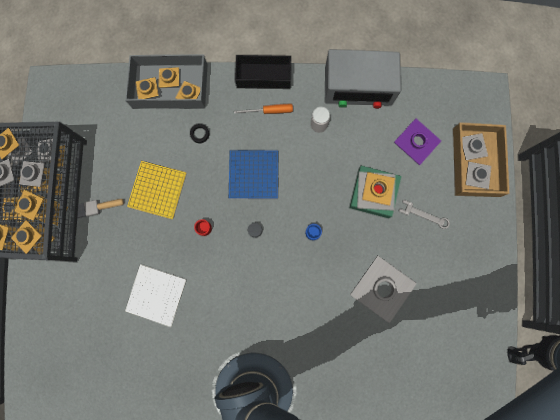

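```bash
python3 - <<'E'
import cv2
a=cv2.imread("pics/top0.png")[100:340,290:460]
cv2.imwrite("pics/crop0.png",cv2.resize(a,None,fx=2.5,fy=2.5,interpolation=cv2.INTER_CUBIC))
E
```

```text
(no output)
```

View pics/crop0.png

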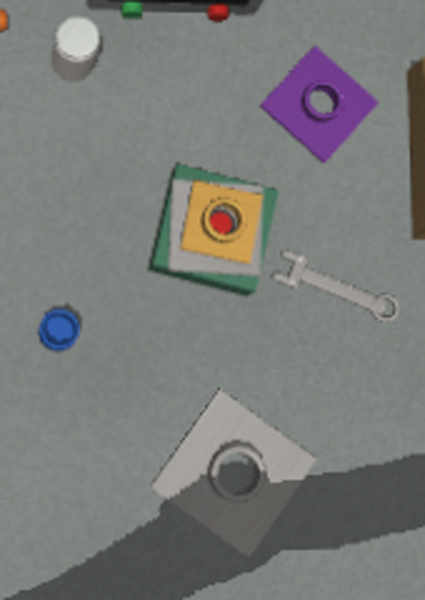

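The top view shows these look-alikes:
- **Grey flange:** purple one at (417,141), big grey one at (384,290), and the one on the stand at (377,190), which I choose. The crop confirms gold on top of it, with the red pin head in the bore.
- **Blue mat:** blue at (254,174), chosen; white at (155,295), rejected.
- **Pots:** red at (204,228), chosen; blue at (314,231), rejected.

The gold flanges in the crates are also not the ones meant.

```bash
cat >> h.py <<'E'
def rect(P):
    (x,y),(w,h),a=cv2.minAreaRect(P[:,:2].astype(np.float32)*1000); return np.round([x,y,w,h,a],1)
def near(c,x,y,r,z0,z1):
    P,u,v=pts(c); k=(np.hypot(P[:,0]-x,P[:,1]-y)<r)&(P[:,2]>z0)&(P[:,2]<z1); return P[k],u[k],v[k]
def circ(P):
    (x,y),r=cv2.minEnclosingCircle(P[:,:2].astype(np.float32)*1000); return np.round([x,y,r],1)
E
python3 - <<'E'
from h import *
for n in("top","side"):
    c=arm.camera(n); print(n)
    g=lambda *a: near(c,*a)
    P=g(.558,-.32,.04,.092,.11)[0]; print("gold collar",circ(P),np.median(P[:,2]),len(P))
    P=g(.558,-.32,.06,.076,.088)[0]; print("gold plate",rect(P),np.median(P[:,2]),len(P))
    P=g(.558,-.32,.09,.053,.066)[0]; print("grey plate",rect(P),np.median(P[:,2]),len(P))
    P=g(.558,-.32,.1,.042,.066)[0]; print("stand",rect(P),len(P))
    for nm,x,y in(("yel",.556,.297),("blue",.606,.019)):
        P=g(x,y,.11,.0035,.02)[0]; print(nm,rect(P),np.median(P[:,2]))
    for nm,x,y in(("redpot",.451,.154),("bluepot",.447,-.152)):
        P=g(x,y,.04,.033,.05)[0]; print(nm,circ(P),rect(P),len(P))
E
```

```text
top
gold collar [ 558.6 -321.9   23.7] 0.10098791077565594 133
gold plate [ 559.9 -322.2   78.2   75.7   78.8] 0.08194930810963075 550
grey plate [ 558.4 -320.9  115.3  115.7   78.1] 0.055969458633606584 521
stand [ 559.8 -320.5  119.1  118.2   78.2] 976
yel [556.6 298.2 214.  210.4  44.5] 0.006355596149365539
blue [605.8  19.  216.7 214.5  62.5] 0.006418538503034976
redpot [449.6 154.2  22.1] [4.494e+02 1.542e+02 4.170e+01 4.210e+01 4.000e-01] 84
bluepot [ 445.1 -153.1   21.8] [ 445.6 -153.2   40.5   42.7   46.3] 71
side
gold collar [ 558.3 -318.3   23.9] 0.09980031734678141 91
gold plate [ 558.5 -321.7   85.6   77.5   80.3] 0.08244527482381447 243
grey plate [ 557.5 -317.7  111.6  112.5   82.2] 0.05688158077299632 309
stand [ 559.2 -319.8  121.1  119.3   77.3] 526
yel [552.1 297.8 202.2 213.8  22.9] 0.0065969118726630915
blue [602.3  18.4 207.7 200.4   2.8] 0.006796641813227922
redpot [446.8 155.1  22.4] [447.5 155.1  43.   42.   76.6] 104
bluepot [ 440.5 -150.7   25.2] [ 442.1 -148.4   41.4   45.7   38.8] 74
```

```bash
R='[0.463,-0.226,0.03,0,0,0.248]'; python3 -m jog '[[0.463,-0.226,0.03,0,0,0.248],[0.463,-0.226,0.03,0,0,0.248],[0.463,-0.226,0.03,0,0,0.248],[0.463,-0.226,0.03,0,0,0.248],[0.463,-0.226,0.03,0,0,0.248],[0.463,-0.226,0.03,0,0,0.248],[0.463,-0.226,0.03,0,0,0.248],[0.463,-0.226,0.03,0,0,0.248],[0.463,-0.226,0.03,0,0,0.248],[0.463,-0.226,0.03,0,0,0.248],[0.463,-0.226,0.03,0,0,0.248],[0.463,-0.226,0.03,0,0,0.248]]' 1.0 40; python3 -c "
from h import *
o=arm.observe();print(o['time'],o['tcp_pos'],o['ee_rot'],o['qpos'])"
```

```text
time: 2.2
tcp_pos: [0.5616, -0.318, 0.1644]
ee_rot: [-0.001, 1.0, 0.003, 0.0]
contact_force: [-0.6, 0.1, 0.2]
width: 1.001
grasp_force: 0.0
2.2 [ 0.56160117 -0.31802679  0.16437706] [-8.25169593e-04  9.99994563e-01  3.16871951e-03  3.90274672e-04] [ 0.55785175  0.45109908 -0.14832921  1.63666406  0.07185997  1.05922414
 -1.17550783]
```

```bash
python3 -m jog '[[0,0,0,0,0,0],[0,0.001,0.02,0,0,0],[0,0.001,0.04,0,0,0],[0,0.001,0.06,0,0,0],[0,0.001,0.072,0,0,0],[0,0.001,0.08,0,0,0],[0,0.001,0.08,0,0,0],[0,0.001,0.08,0,0,0]]'
python3 - <<'E'
from h import *
a=arm.camera("top");b=arm.camera("side")
A=cv2.resize(a["color"][140:240,330:430],(400,400),interpolation=2);B=cv2.resize(b["color"][110:210,230:330],(400,400),interpolation=2)
cv2.imwrite("pics/g1.png",np.hstack([A,B]))
E
```

```text
time: 3.0
tcp_pos: [0.5593, -0.3235, 0.0855]
ee_rot: [0.0, 1.0, -0.0, 0.001]
contact_force: [1.0, 0.1, 0.5]
width: 1.002
grasp_force: 0.0
```

View pics/g1.png

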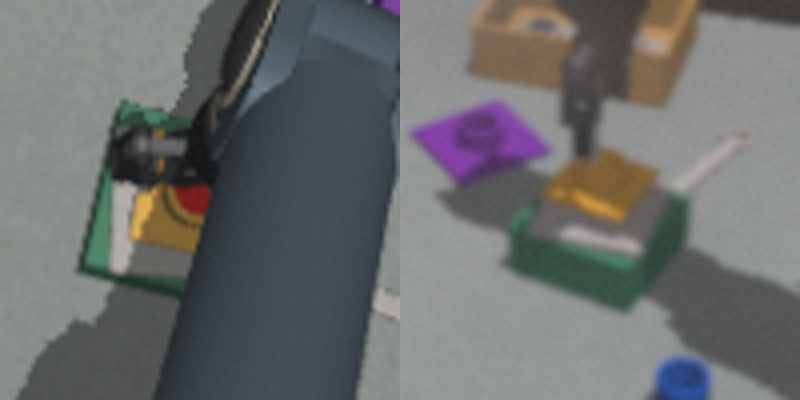

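The top crop shows one finger near (160,160), up and left of the bore. The side crop shows finger tips near (585,150), behind the gold plate. Next I compare these with where the tool should project.

```bash
cat >> h.py <<'E'
def proj(c,p):
    E=np.linalg.inv(np.array(c["extrinsics"])); q=E[:3,:3]@np.array(p)+E[:3,3]
    s=np.array([q[0],-q[1]])/-q[2]; s=s*(1+c["k1"]*(s@s)); return np.round([c["cx"]+c["fx"]*s[0],c["cy"]+c["fy"]*s[1]],1)
E
python3 - <<'E'
from h import *
print(arm.observe()["tcp_pos"])
for n,o,l in(("top",(330,140),0),("side",(230,110),400)):
    c=arm.camera(n)
    for nm,p in(("tcp",(.559,-.3235,.086)),("f+",(.559,-.2805,.099)),("f-",(.559,-.3665,.099)),("palm+",(.559,-.2805,.14)),("collar",(.559,-.321,.102))):
        print(n,nm,(proj(c,p)-o)*4+[l,0])
    P,u,v=near(c,.559,-.321,.1,.088,.18)
    col=c["color"][v,u].astype(int); k=(col.max(1)<70); print(P[k].min(0),P[k].max(0),np.median(P[k],0),k.sum())
    cv2.imwrite(f"pics/full_{n}.png",c["color"])
E
```

```text
[ 0.55962983 -0.32323377  0.08580542]
top tcp [197.2 192.8]
top f+ [136.4 187.6]
top f- [265.2 191.2]
top palm+ [146.4 176. ]
top collar [198.  188.4]
[ 0.53534307 -0.32231531  0.10190895] [ 0.55246586 -0.26808123  0.15954566] [ 0.55022164 -0.27328764  0.1586474 ] 3
side tcp [600.4 175.2]
side f+ [586.4 192.4]
side f- [614.4 134.4]
side palm+ [586.4 151.6]
side collar [600.  161.6]
[ 0.55653333 -0.3636522   0.14904229] [ 0.56438405 -0.26489895  0.17084534] [ 0.56025027 -0.2665899   0.15926176] 19
```

View pics/full_side.png

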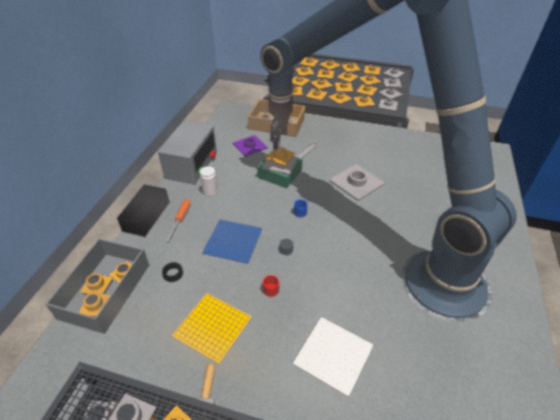

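The side picture shows the gripper above the stand at (280,150). I check its depth points for the real finger positions.

```bash
python3 - <<'E'
from h import *
c=arm.camera("side"); P,u,v=pts(c)
for vv in range(134,164,3):
    print(vv,[(uu,*(P[(u==uu)&(v==vv)][0]*1000).astype(int)) for uu in range(268,290,4) if ((u==uu)&(v==vv)).any()])
B=cv2.resize(c["color"][110:170,250:310],(600,600),interpolation=cv2.INTER_CUBIC);cv2.imwrite("pics/g2.png",B)
E
```

```text
134 [(268, np.int64(671), np.int64(-544), np.int64(3)), (272, np.int64(565), np.int64(-250), np.int64(210)), (276, np.int64(552), np.int64(-251), np.int64(212)), (280, np.int64(546), np.int64(-276), np.int64(197)), (284, np.int64(558), np.int64(-367), np.int64(137)), (288, np.int64(594), np.int64(-565), np.int64(4))]
137 [(268, np.int64(665), np.int64(-525), np.int64(2)), (272, np.int64(567), np.int64(-258), np.int64(194)), (276, np.int64(558), np.int64(-272), np.int64(186)), (280, np.int64(547), np.int64(-277), np.int64(186)), (284, np.int64(605), np.int64(-543), np.int64(2)), (288, np.int64(591), np.int64(-554), np.int64(-2))]
140 [(268, np.int64(659), np.int64(-505), np.int64(2)), (272, np.int64(563), np.int64(-246), np.int64(191)), (276, np.int64(551), np.int64(-246), np.int64(194)), (284, np.int64(600), np.int64(-526), np.int64(0)), (288, np.int64(585), np.int64(-530), np.int64(0))]
143 [(268, np.int64(655), np.int64(-493), np.int64(-2)), (272, np.int64(639), np.int64(-492), np.int64(0)), (276, np.int64(558), np.int64(-270), np.int64(165)), (280, np.int64(610), np.int64(-504), n
[... 1312 characters left out ...]
p.int64(100)), (288, np.int64(531), np.int64(-325), np.int64(85))]
158 [(268, np.int64(593), np.int64(-295), np.int64(81)), (272, np.int64(580), np.int64(-298), np.int64(82)), (276, np.int64(566), np.int64(-298), np.int64(84)), (280, np.int64(553), np.int64(-301), np.int64(85)), (284, np.int64(540), np.int64(-307), np.int64(83)), (288, np.int64(527), np.int64(-310), np.int64(84))]
161 [(268, np.int64(598), np.int64(-310), np.int64(56)), (272, np.int64(576), np.int64(-285), np.int64(79)), (276, np.int64(562), np.int64(-285), np.int64(82)), (280, np.int64(549), np.int64(-286), np.int64(84)), (284, np.int64(536), np.int64(-293), np.int64(82)), (288, np.int64(524), np.int64(-298), np.int64(81))]
```

View pics/g2.png

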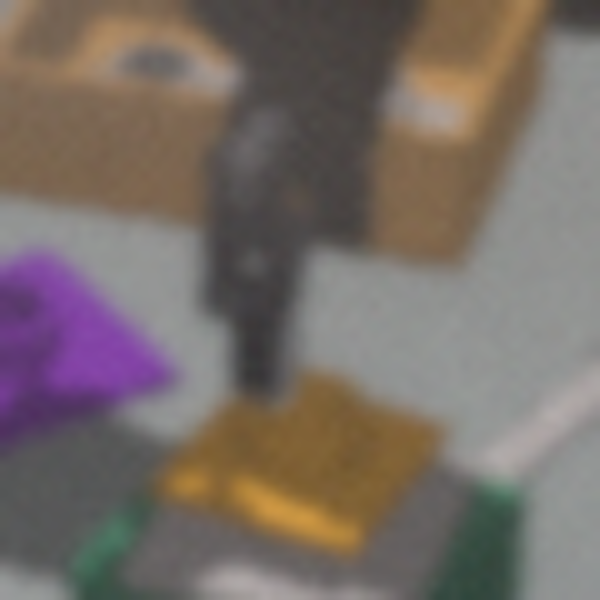

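```bash
python3 -m jog '[[0,0,0,0,0,0],[0,0,0,0,0,0],[0,0,0,0,0,0],[0,0,0,0,0,0],[0,0,0,0,0,0],[0,0,0,0,0,0]]' 0.55 20
python3 - <<'E'
from h import *
c=arm.camera("side"); P,u,v=pts(c)
k=(abs(P[:,0]-.56)<.02)&(abs(P[:,1]+.321)<.07)&(P[:,2]>.105)&(P[:,2]<.2)
for z in np.arange(.105,.2,.01):
    q=P[k&(abs(P[:,2]-z)<.005)]; print(round(z,3),len(q),q.mean(0).round(3) if len(q) else "", q[:,0].min().round(3) if len(q) else "",q[:,0].max().round(3) if len(q) else "")
B=cv2.resize(c["color"][110:170,250:310],(600,600),interpolation=cv2.INTER_CUBIC);cv2.imwrite("pics/g3.png",B)
print(arm.observe()["tcp_pos"])
E
```

```text
time: 3.85
tcp_pos: [0.559, -0.3228, 0.0847]
ee_rot: [0.0, 1.0, -0.0, -0.0]
contact_force: [0.1, 0.4, -0.9]
width: 0.549
grasp_force: 0.0
0.105 2 [ 0.549 -0.315  0.106] 0.548 0.549
0.115 0   
0.125 7 [ 0.559 -0.317  0.127] 0.551 0.569
0.135 26 [ 0.554 -0.316  0.136] 0.548 0.567
0.145 24 [ 0.556 -0.308  0.145] 0.548 0.568
0.155 21 [ 0.555 -0.306  0.154] 0.547 0.566
0.165 13 [ 0.554 -0.319  0.164] 0.547 0.568
0.175 28 [ 0.554 -0.293  0.176] 0.546 0.571
0.185 34 [ 0.554 -0.289  0.184] 0.544 0.57
0.195 38 [ 0.551 -0.295  0.195] 0.541 0.569
[ 0.55903269 -0.32270782  0.08471486]
```

View pics/g3.png

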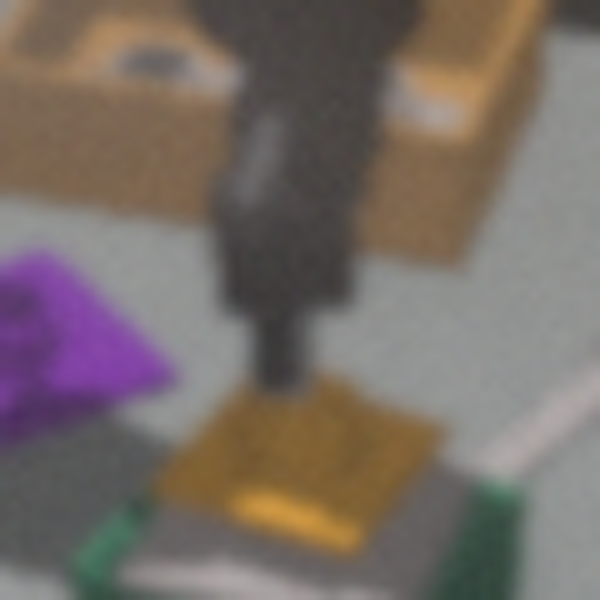

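The side crop shows the finger tip ending at about (285,390), still above the gold collar. That is well short of the reported TCP height. I'll test it by closing lightly.

```bash
python3 -m jog '[[0,0,0,0,0,0],[0,0,0,0,0,0],[0,0,0,0,0,0],[0,0,0,0,0,0]]' 0.4 20
```

```text
time: 4.3
tcp_pos: [0.559, -0.3227, 0.0847]
ee_rot: [0.0, 1.0, -0.0, 0.0]
contact_force: [-0.8, 0.0, 0.9]
width: 0.403
grasp_force: 0.0
```

```bash
python3 -m jog '[[0,0,0,0,0,0],[0,0,0,0,0,0],[0,0,0,0,0,0],[0,-0.001,0.008,0,0,0],[0,-0.001,0.016,0,0,0],[0,-0.001,0.022,0,0,0],[0,-0.001,0.022,0,0,0]]' 0.75 20
python3 - <<'E'
from h import *
c=arm.camera("side")
B=cv2.resize(c["color"][120:170,255:305],(600,600),interpolation=cv2.INTER_CUBIC);cv2.imwrite("pics/g4.png",B)
P,u,v=pts(c)
k=(abs(P[:,0]-.56)<.02)&(abs(P[:,1]+.321)<.07)&(P[:,2]>.105)&(P[:,2]<.2)&(c["color"][v,u].max(1)<100)
for z in np.arange(.085,.2,.01):
    q=P[k&(abs(P[:,2]-z)<.005)]; print(round(z,3),len(q),(q.min(0).round(3),q.max(0).round(3)) if len(q) else "")
E
```

```text
time: 5.0
tcp_pos: [0.558, -0.3212, 0.061]
ee_rot: [-0.001, 1.0, -0.0, -0.001]
contact_force: [-0.1, 0.2, 1.1]
width: 0.755
grasp_force: 0.0
0.085 0 
0.095 0 
0.105 4 (array([ 0.554, -0.354,  0.106]), array([ 0.57 , -0.286,  0.11 ]))
0.115 21 (array([ 0.549, -0.358,  0.11 ]), array([ 0.569, -0.275,  0.12 ]))
0.125 20 (array([ 0.55 , -0.357,  0.12 ]), array([ 0.569, -0.274,  0.13 ]))
0.135 20 (array([ 0.551, -0.356,  0.13 ]), array([ 0.569, -0.272,  0.14 ]))
0.145 8 (array([ 0.549, -0.358,  0.141]), array([ 0.562, -0.271,  0.147]))
0.155 35 (array([ 0.546, -0.374,  0.15 ]), array([ 0.568, -0.253,  0.16 ]))
0.165 25 (array([ 0.543, -0.374,  0.16 ]), array([ 0.571, -0.254,  0.169]))
0.175 39 (array([ 0.54 , -0.375,  0.17 ]), array([ 0.572, -0.253,  0.18 ]))
0.185 39 (array([ 0.54 , -0.338,  0.18 ]), array([ 0.576, -0.253,  0.19 ]))
0.195 45 (array([ 0.54 , -0.331,  0.19 ]), array([ 0.577, -0.252,  0.2  ]))
```

View pics/g4.png

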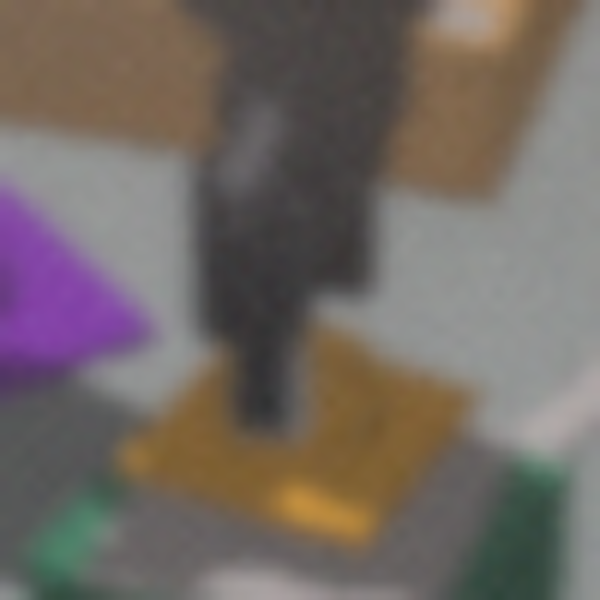

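The finger tip now ends at crop (265,430), around z 0.107. So the tips sit about 40 mm higher than the reported TCP. I'll go 16 mm lower and grip.

```bash
python3 -m jog '[[0.001,0,0.004,0,0,0],[0.001,0,0.008,0,0,0],[0.001,0,0.012,0,0,0],[0.001,0,0.016,0,0,0],[0.001,0,0.016,0,0,0]]' && python3 -m jog '[[0,0,0,0,0,0],[0,0,0,0,0,0],[0,0,0,0,0,0],[0,0,0,0,0,0],[0,0,0,0,0,0],[0,0,0,0,0,0]]' 0.3 60
```

```text
time: 5.55
tcp_pos: [0.5595, -0.3215, 0.046]
ee_rot: [-0.0, 1.0, -0.0, -0.001]
contact_force: [-0.5, -0.6, -0.0]
width: 0.747
grasp_force: 0.0
time: 6.15
tcp_pos: [0.5605, -0.3219, 0.0473]
ee_rot: [0.0, 1.0, -0.0, 0.001]
contact_force: [0.2, 0.2, 4.5]
width: 0.509
grasp_force: 61.7
```

```bash
python3 -m jog '[[0,0,-0.005,0,0,0],[0,0,-0.015,0,0,0],[0,0,-0.03,0,0,0],[0,0,-0.05,0,0,0],[0,0,-0.07,0,0,0],[0,0,-0.07,0,0,0],[0,0,-0.07,0,0,0]]'
python3 - <<'E'
from h import *
for n in("top","side"):
    c=arm.camera(n); P=near(c,.558,-.321,.09,.05,.066)[0]; print(n,"grey plate",rect(P),len(P))
    P=near(c,.558,-.321,.04,.067,.08)[0]; print("grey collar",circ(P),len(P))
    P=near(c,.558,-.321,.1,.042,.066)[0]; print("stand",rect(P))
E
```

```text
time: 6.85
tcp_pos: [0.5601, -0.3218, 0.1172]
ee_rot: [0.0, 1.0, -0.0, 0.0]
contact_force: [-1.1, -0.1, -2.6]
width: 0.515
grasp_force: 61.3
top grey plate [ 563.5 -298.5   72.8  117.1   77.1] 516
grey collar [ 554.6 -323.5   23.5] 15
stand [ 563.7 -298.4   72.8  117.2   77.4]
side grey plate [ 558.  -319.7  120.4  117.7   77.9] 556
grey collar [ 554.3 -318.3   26.3] 114
stand [ 557.6 -320.   122.5  118.7   76.9]
```

```bash
python3 -m jog '[[0,-0.02,0,0,0,0],[0,-0.06,0,0,0,0],[0,-0.1,0,0,0,0],[0,-0.14,0,0,0,0],[0,-0.18,0,0,0,0],[0,-0.22,0,0,0,0],[0,-0.26,0,0,0,0],[0,-0.3,0,0,0,0],[0,-0.34,0,0,0,0],[0,-0.38,0,0,0,0],[0,-0.42,0,0,0,0],[-0.002,-0.46,0,0,0,0]]' && python3 -m jog '[[0,-0.04,0,0,0,0],[0,-0.08,0,0,0,0],[0,-0.12,0,0,0,0],[0,-0.145,0,0,0,0],[0,-0.158,0,0,0,0],[0,-0.158,0,0,0,0],[0,-0.158,0,0,0,0]]'
python3 - <<'E'
from h import *
print(arm.observe()["tcp_pos"])
for n in("top","side"):
    c=arm.camera(n)
    for i,t in enumerate(arm.trace("gold_flange",c)[:4]):
        P,u,v=pts(c,t["pixels"]); print(n,t["conf"],np.median(P,0).round(3),t["extent"])
    P=near(c,.557,.298,.07,.128,.151)[0]; print("gold plate",rect(P) if len(P) else"",np.median(P,0),len(P))
    for nm,x,y in(("yel",.556,.297),("blue",.606,.019)):
        t=arm.trace(nm+("low" if nm=="yel" else "")+"_mat",c)
        for q in t[:1]: 
            P=pts(c,q["pixels"])[0]; P=P[abs(P[:,2]-.006)<.012];print(nm,rect(P))
E
```

```text
time: 8.15
tcp_pos: [0.5566, 0.1409, 0.116]
ee_rot: [0.0, 1.0, 0.001, -0.001]
contact_force: [-0.2, -0.2, -1.3]
width: 0.509
grasp_force: 61.4
time: 8.85
tcp_pos: [0.5579, 0.2945, 0.1161]
ee_rot: [0.001, 1.0, -0.001, -0.0]
contact_force: [0.2, -0.3, -2.0]
width: 0.514
grasp_force: 61.4
[0.55790626 0.29454582 0.11608773]
top 0.67 [0.536 0.271 0.151] [142.0, 181.9, 15.3, 15.0]
gold plate [558.6 267.2  87.7  41.1  12.1] [0.53695134 0.26675126 0.1486926 ] 88
yel [556.  289.5 127.2 140.3  78.6]
blue [607.6  17.7 141.  140.   89.8]
side 0.87 [0.539 0.306 0.152] [177.7, 274.4, 49.0, 37.6]
gold plate [557.  294.5  78.   77.1  78.4] [0.53676166 0.31786774 0.14995311] 166
blue [607.9  15.6 141.6 154.7   2.5]
```

```bash
python3 -m jog '[[-0.001,-0.0025,0.02,0,0,0],[-0.001,-0.0025,0.05,0,0,0],[-0.001,-0.0025,0.08,0,0,0],[-0.001,-0.0025,0.11,0,0,0],[-0.001,-0.0025,0.126,0,0,0],[-0.001,-0.0025,0.132,0,0,0],[-0.001,-0.0025,0.134,0,0,0],[-0.001,-0.0025,0.136,0,0,0],[-0.001,-0.0025,0.136,0,0,0]]'
```

```text
time: 10.15
tcp_pos: [0.558, 0.2992, -0.0182]
ee_rot: [-0.0, 1.0, -0.0, 0.001]
contact_force: [0.0, -0.3, -1.3]
width: 0.516
grasp_force: 61.4
```

```bash
python3 -m jog '[[0,0,0.001,0,0,0],[0,0,0.002,0,0,0],[0,0,0.002,0,0,0]]'; python3 -m jog '[[0,0,0.001,0,0,0],[0,0,0.001,0,0,0]]';  python3 -m jog '[[0,0,0.001,0,0,0],[0,0,0.001,0,0,0]]'
python3 - <<'E'
from h import *
for n in ("side",):
    c=arm.camera(n);P=near(c,.557,.298,.07,.008,.022)[0]; print("gold plate",rect(P),np.percentile(P[:,2],[20,50,80]),len(P))
E
```

```text
time: 10.45
tcp_pos: [0.5573, 0.2987, -0.0211]
ee_rot: [-0.0, 1.0, -0.0, 0.0]
contact_force: [-0.8, -0.1, -1.5]
width: 0.513
grasp_force: 61.4
time: 10.65
tcp_pos: [0.5571, 0.2987, -0.0224]
ee_rot: [0.0, 1.0, -0.0, -0.0]
contact_force: [-0.7, 0.1, -1.7]
width: 0.51
grasp_force: 61.4
time: 10.85
tcp_pos: [0.5572, 0.2987, -0.0227]
ee_rot: [0.0, 1.0, -0.0, 0.0]
contact_force: [-2.4, -1.7, 4.0]
width: 0.51
grasp_force: 61.9
gold plate [554.4 301.  136.9 129.7  35.6] [0.00886238 0.01136466 0.0134139 ] 636
```

```bash
python3 -m jog '[[0,0,0,0,0,0],[0,0,0,0,0,0],[0,0,0,0,0,0],[0,0,0,0,0,0],[0,0,-0.02,0,0,0],[0,0,-0.06,0,0,0],[0,0,-0.1,0,0,0],[0,0,-0.14,0,0,0],[0,0,-0.15,0,0,0],[0,0,-0.15,0,0,0]]' 0.8 60 && python3 -m jog '[[0,0.03,0,0,0,0],[0,0.08,0,0,0,0],[0,0.13,0,0,0,0],[0,0.18,0,0,0,0],[0,0.23,0,0,0,0],[0,0.28,0,0,0,0],[0,0.33,0,0,0,0],[0,0.38,0,0,0,0],[0,0.38,0,0,0,0]]'
python3 - <<'E'
from h import *
for n in("top","side"):
    c=arm.camera(n); g=lambda *a: near(c,*a)
    for l in("gold_flange","grey_flange","pin","stand"):
      for t in arm.trace(l,c):
        P,u,v=pts(c,t["pixels"]);print(n,l,round(t["conf"],2),rect(P),np.percentile(P[:,2],[10,50,90]).round(3))
    P=g(.557,.298,.04,.022,.04)[0]; print("gold collar",circ(P),len(P))
    P=g(.557,-.32,.04,.068,.085)[0]; print("grey collar",circ(P),len(P))
    P=g(.557,-.32,.085,.053,.066)[0]; print("grey plate",rect(P),len(P))
    P=g(.557,-.32,.1,.042,.066)[0]; print("stand",rect(P))
E
```

```text
time: 11.9
tcp_pos: [0.5583, 0.2995, 0.1288]
ee_rot: [-0.001, 1.0, -0.0, 0.002]
contact_force: [0.2, 0.4, -0.8]
width: 0.798
grasp_force: 0.0
time: 12.8
tcp_pos: [0.5547, -0.0912, 0.1242]
ee_rot: [0.002, 1.0, -0.007, -0.002]
contact_force: [-0.1, -0.4, -0.1]
width: 0.799
grasp_force: 0.0
top gold_flange 0.85 [556.9 298.4  81.1  78.2  79.7] [0.008 0.012 0.03 ]
top grey_flange 0.89 [ 558.5 -320.5  102.3  100.    87.9] [0.053 0.056 0.068]
top grey_flange 0.8 [ 291.6 -351.9  138.9  136.7   55.4] [0.004 0.008 0.016]
top grey_flange 0.76 [ 717.7 -454.2  103.9  108.7   47.8] [0.002 0.006 0.018]
top pin 0.57 [ 556.7 -321.5   21.    23.4   45.8] [0.066 0.07  0.076]
top stand 0.79 [ 558.2 -324.5  127.5  114.9   76.7] [0.014 0.048 0.053]
gold collar [555.6 298.8  23.7] 117
grey collar [ 556.9 -320.    23.8] 184
grey plate [ 558.1 -320.8  114.5  115.5   77.1] 1017
stand [ 559.5 -320.6  119.1  116.8   78.1]
side gold_flange 0.7 [556.4 298.2  84.7  80.5  77.2] [0.01  0.013 0.031]
side grey_flange 0.67 [ 556.1 -319.1  102.7   98.1   89.3] [0.055 0.057 0.074]
side stand 0.95 [ 558.5 -318.4  121.8  119.2   77.4] [0.005 0.028 0.05 ]
side stand 0.52 [446.5 156.1  43.5  40.9  86.8] [0.006 0.024 0.04 ]
gold collar [555.4 299.7  23.6] 180
grey collar [ 557.4 -318.5   24.9] 106
grey plate [ 552.6 -319.   112.6  116.6   85.6] 425
stand [ 558.  -319.7  121.8  118.9   76.8]
```

```bash
python3 -m jog '[[0,0.04,0,0,0,0],[0,0.09,0,0,0,0],[0,0.14,0,0,0,0],[0,0.19,0,0,0,0],[0,0.225,0,0,0,0],[0,0.239,0,0,0,0],[0,0.239,0,0,0,0],[0,0.239,0,0,0,0]]';  python3 -m jog '[[0,0,0.02,0,0,0],[0,0,0.04,0,0,0],[0,0,0.05,0,0,0],[0,0,0.05,0,0,0],[0,0,0.05,0,0,0]]'
```

```text
time: 14.1
tcp_pos: [0.5576, -0.3177, 0.1266]
ee_rot: [-0.001, 1.0, 0.001, 0.0]
contact_force: [-0.3, -0.4, 0.7]
width: 0.8
grasp_force: 0.0
time: 14.6
tcp_pos: [0.5579, -0.3191, 0.0773]
ee_rot: [-0.0, 1.0, 0.001, 0.0]
contact_force: [0.5, -0.8, 1.1]
width: 0.797
grasp_force: 0.0
```

```bash
python3 -m jog '[[0,0.001,0.02,0,0,0],[0,0.001,0.04,0,0,0],[0,0.001,0.05,0,0,0],[0,0.001,0.0555,0,0,0],[0,0.001,0.0555,0,0,0],[0,0.001,0.0555,0,0,0]]' && python3 -m jog '[[0,0,0,0,0,0],[0,0,0,0,0,0],[0,0,0,0,0,0],[0,0,0,0,0,0],[0,0,0,0,0,0],[0,0,0,0,0,0]]' 0.3 60; python3 -m jog '[[0,0,-0.005,0,0,0],[0,0,-0.015,0,0,0],[0,0,-0.03,0,0,0],[0,0,-0.05,0,0,0],[0,0,-0.08,0,0,0],[0,0,-0.1,0,0,0],[0,0,-0.1,0,0,0],[0,0,-0.1,0,0,0]]'
```

```text
time: 15.2
tcp_pos: [0.5578, -0.3215, 0.0222]
ee_rot: [0.0, 1.0, -0.0, 0.001]
contact_force: [-0.3, 1.2, -0.2]
width: 0.8
grasp_force: 0.0
time: 15.8
tcp_pos: [0.5577, -0.3213, 0.0228]
ee_rot: [0.0, 1.0, -0.0, 0.001]
contact_force: [-1.2, 0.4, 4.9]
width: 0.512
grasp_force: 60.2
time: 16.6
tcp_pos: [0.5568, -0.3212, 0.1216]
ee_rot: [0.0, 1.0, -0.0, 0.0]
contact_force: [-0.0, 0.8, -3.4]
width: 0.513
grasp_force: 61.6
```

```bash
python3 -m jog '[[0.005,-0.02,0,0,0,0],[0.01,-0.06,0,0,0,0],[0.015,-0.1,0,0,0,0],[0.02,-0.14,0,0,0,0],[0.025,-0.18,0,0,0,0],[0.03,-0.22,0,0,0,0],[0.035,-0.26,0,0,0,0],[0.04,-0.3,0,0,0,0],[0.0495,-0.33,0,0,0,0],[0.0495,-0.34,0,0,0,0],[0.0495,-0.34,0,0,0,0],[0.0495,-0.34,0,0,0,0]]'
python3 - <<'E'
from h import *
for n in("top","side"):
    c=arm.camera(n)
    P=near(c,.607,.018,.085,.14,.162)[0]; print(n,"grey",rect(P) if len(P) else 0,np.median(P,0),len(P))
    P=near(c,.557,-.321,.03,.066,.085)[0]; print("pin",circ(P),rect(P),len(P),np.median(P,0))
E
```

```text
time: 17.8
tcp_pos: [0.6056, 0.0169, 0.1201]
ee_rot: [0.001, 1.0, -0.001, -0.001]
contact_force: [0.0, -1.4, -4.3]
width: 0.515
grasp_force: 61.8
top grey [616.6 -27.8  70.8  15.3   2.3] [ 0.6414947 -0.0291     0.152285 ] 53
pin [ 557.4 -321.2   13.3] [ 557.6 -321.1   22.8   24.1   45.6] 71 [ 0.55776363 -0.32146296  0.0723625 ]
side grey [605.3  16.6 106.  101.   87.1] [0.58731412 0.03723502 0.15428846] 692
pin [ 559.2 -318.7   13.3] [ 558.  -318.5   20.5   25.1   16.2] 32 [ 0.55767673 -0.31644265  0.07186147]
```

```bash
python3 -m jog '[[0.001,-0.001,0.02,0,0,0],[0.001,-0.001,0.05,0,0,0],[0.001,-0.001,0.08,0,0,0],[0.001,-0.001,0.11,0,0,0],[0.001,-0.001,0.13,0,0,0],[0.001,-0.001,0.136,0,0,0],[0.001,-0.001,0.138,0,0,0],[0.001,-0.001,0.138,0,0,0],[0.001,-0.001,0.138,0,0,0]]';  python3 -m jog '[[0,0,0.001,0,0,0],[0,0,0.002,0,0,0],[0,0,0.002,0,0,0]]';python3 -m jog '[[0,0,0.001,0,0,0],[0,0,0.001,0,0,0]]'
```

```text
time: 18.8
tcp_pos: [0.6088, 0.0195, -0.0154]
ee_rot: [-0.0, 1.0, -0.0, 0.001]
contact_force: [0.5, 0.5, -3.2]
width: 0.517
grasp_force: 61.9
time: 19.1
tcp_pos: [0.6077, 0.0198, -0.0185]
ee_rot: [0.0, 1.0, -0.0, 0.0]
contact_force: [-0.7, -0.1, -3.2]
width: 0.515
grasp_force: 61.9
time: 19.3
tcp_pos: [0.6075, 0.0198, -0.0199]
ee_rot: [0.0, 1.0, -0.0, -0.0]
contact_force: [-0.5, 0.9, -3.4]
width: 0.512
grasp_force: 61.9
```

```bash
python3 -m jog '[[0,0,0.001,0,0,0],[0,0,0.001,0,0,0]]';python3 -m jog '[[0,0,0.001,0,0,0],[0,0,0.001,0,0,0]]'
```

```text
time: 19.5
tcp_pos: [0.6075, 0.0197, -0.021]
ee_rot: [0.0, 1.0, -0.0, -0.0]
contact_force: [0.3, -0.0, -3.2]
width: 0.511
grasp_force: 61.9
time: 19.7
tcp_pos: [0.6076, 0.0197, -0.0212]
ee_rot: [0.0, 1.0, -0.0, -0.0]
contact_force: [-3.0, -0.3, 3.2]
width: 0.51
grasp_force: 62.4
```

```bash
python3 -m jog '[[0,0,0,0,0,0],[0,0,0,0,0,0],[0,0,0,0,0,0],[0,0,0,0,0,0],[0,0,-0.02,0,0,0],[0,0,-0.06,0,0,0],[0,0,-0.1,0,0,0],[0,0,-0.13,0,0,0],[0,0,-0.13,0,0,0]]' 0.8 60; python3 -m jog '[[0,0.03,0,0,0,0],[-0.01,0.07,0,0,0,0],[-0.02,0.12,0,0,0,0],[-0.03,0.17,0,0,0,0],[-0.04,0.22,0,0,0,0],[-0.05,0.27,0,0,0,0],[-0.05,0.31,0,0,0,0],[-0.05,0.34,0,0,0,0],[-0.05,0.34,0,0,0,0],[-0.05,0.34,0,0,0,0]]' 0.6
python3 - <<'E'
from h import *
for n in("top","side"):
    c=arm.camera(n)
    P=near(c,.607,.018,.04,.022,.045)[0]; print(n,"grey collar",circ(P),len(P))
    for t in arm.trace("blue_mat",c)[:2]+arm.trace("grey_flange",c)[:3]: print(rect(pts(c,t["pixels"])[0]))
    for t in arm.trace("pin",c)[:1]+arm.trace("stand",c)[:1]: print("pin/stand",rect(pts(c,t["pixels"])[0]))
E
```

```text
time: 20.6
tcp_pos: [0.6113, 0.0202, 0.1134]
ee_rot: [-0.0, 1.0, -0.0, 0.005]
contact_force: [1.2, 0.8, 0.2]
width: 0.797
grasp_force: 0.0
time: 21.6
tcp_pos: [0.5567, -0.3205, 0.1071]
ee_rot: [-0.001, 1.0, -0.001, -0.001]
contact_force: [0.3, 0.7, -0.4]
width: 0.597
grasp_force: 0.0
top grey collar [608.5  18.8  22.8] 104
[256.7 284.1 140.8 139.9  74. ]
[558.7 296.8 147.4 143.6  77.3]
[ 677.9 -400.    96.2  247.5   41.2]
[608.1  20.5 104.8 100.9  85.2]
[ 302.6 -431.    12.    22.7   71.5]
pin/stand [ 555.6 -314.1   40.5   20.4   89. ]
side grey collar [606.8  22.1  23.9] 115
[606.6  18.8 152.6 145.8  89.6]
[255.4 285.3 140.6 140.8  75.5]
[ 291.6 -354.8  152.1  147.3   55.9]
[ 716.6 -456.5  111.3  117.1   47.9]
[608.1  20.4 104.1 106.8  87.2]
pin/stand [ 557.7 -317.8   20.7   28.5   16.3]
pin/stand [ 559.7 -354.2  188.8  140.7   75.8]
```

```bash
python3 -m jog '[[0.001,0,0.02,0,0,0],[0.001,0,0.05,0,0,0],[0.001,0,0.07,0,0,0],[0.001,0,0.08,0,0,0],[0.001,0,0.085,0,0,0],[0.001,0,0.085,0,0,0],[0.001,0,0.085,0,0,0]]';python3 -m jog '[[0,0,0,0,0,0],[0,0,0,0,0,0],[0,0,0,0,0,0],[0,0,0,0,0,0],[0,0,0,0,0,0],[0,0,0,0,0,0]]' 0.1 40
```

```text
time: 22.8
tcp_pos: [0.5594, -0.3206, 0.0243]
ee_rot: [0.0, 1.0, -0.0, 0.001]
contact_force: [-0.1, 0.6, 0.2]
width: 0.6
grasp_force: 0.0
time: 23.4
tcp_pos: [0.5593, -0.3209, 0.0245]
ee_rot: [0.001, 1.0, -0.0, 0.001]
contact_force: [-1.0, -0.7, 5.2]
width: 0.283
grasp_force: 39.2
```

```bash
python3 -m jog '[[0,0,-0.004,0,0,0],[0,0,-0.01,0,0,0],[0,0,-0.02,0,0,0],[0,0,-0.03,0,0,0],[0,0,-0.045,0,0,0],[0,0,-0.06,0,0,0],[0,0,-0.08,0,0,0],[0,0,-0.1,0,0,0],[0,0,-0.1,0,0,0],[0,0,-0.1,0,0,0]]'
python3 - <<'E'
from h import *
c=arm.camera("side"); cv2.imwrite("pics/p1.png",cv2.resize(c["color"][100:190,230:350],(800,600),interpolation=2))
for n in("top","side"):
    c=arm.camera(n)
    P=near(c,.449,.154,.04,.033,.05)[0]; print(n,"redpot",circ(P),rect(P))
    for t in arm.trace("red_pot",c)[:2]: print(rect(pts(c,t["pixels"])[0]))
E
```

```text
time: 24.4
tcp_pos: [0.5586, -0.3195, 0.1239]
ee_rot: [-0.0, 1.0, 0.0, 0.0]
contact_force: [-0.6, 0.3, -2.1]
width: 0.282
grasp_force: 39.7
top redpot [449.6 154.4  22.2] [449.4 154.1  42.3  41.7  88.7]
[450.2 153.9  43.6  40.2  58.7]
side redpot [448.  155.3  22.5] [447.2 155.8  43.9  40.5  81.7]
[447.  156.8  43.5  41.   70.4]
```

View pics/p1.png

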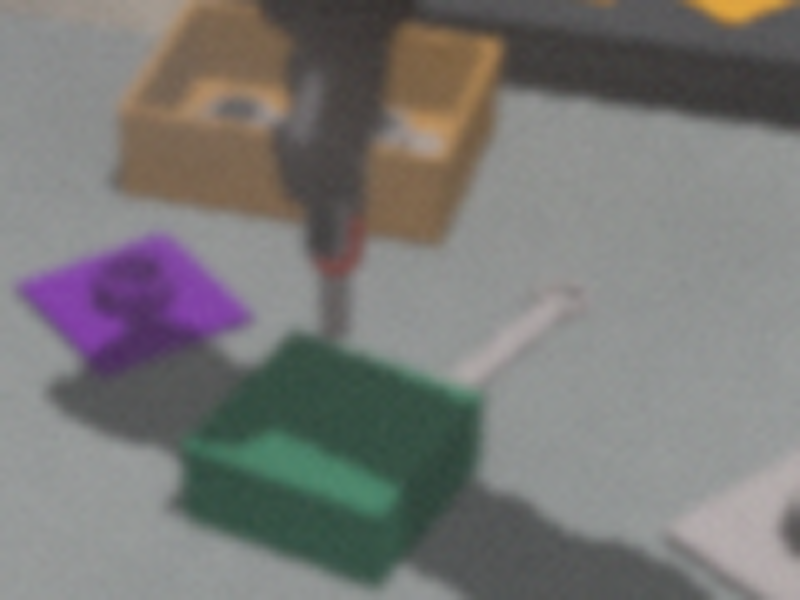

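The crop shows the pin hanging upright in the fingers at (338,290), clear of the green stand.

```bash
python3 -m jog '[[-0.005,-0.02,0,0,0,0],[-0.015,-0.06,0,0,0,0],[-0.025,-0.1,0,0,0,0],[-0.035,-0.145,0,0,0,0],[-0.045,-0.19,0,0,0,0],[-0.055,-0.235,0,0,0,0],[-0.065,-0.28,0,0,0,0],[-0.075,-0.325,0,0,0,0],[-0.085,-0.37,0,0,0,0],[-0.095,-0.415,0,0,0,0],[-0.105,-0.455,0,0,0,0],[-0.1095,-0.474,0,0,0,0]]'; python3 -m jog '[[0,0,0,0,0,0],[0,0,0,0,0,0],[0,0,0,0,0,0]]'
```

```text
time: 25.85
tcp_pos: [0.4475, 0.158, 0.1231]
ee_rot: [-0.001, 1.0, 0.003, -0.0]
contact_force: [-0.3, -0.4, -2.2]
width: 0.283
grasp_force: 39.7
time: 26.15
tcp_pos: [0.4493, 0.1523, 0.1229]
ee_rot: [0.0, 1.0, -0.001, -0.0]
contact_force: [-1.2, -0.4, -1.1]
width: 0.279
grasp_force: 39.7
```

```bash
python3 -m jog '[[0,-0.001,0.02,0,0,0],[0,-0.001,0.05,0,0,0],[0,-0.001,0.07,0,0,0],[0,-0.001,0.085,0,0,0],[0,-0.001,0.093,0,0,0],[0,-0.001,0.095,0,0,0],[0,-0.001,0.095,0,0,0]]'; python3 -m jog '[[0,0,0.001,0,0,0],[0,0,0.002,0,0,0],[0,0,0.002,0,0,0]]'
```

```text
time: 26.85
tcp_pos: [0.4496, 0.1544, 0.0284]
ee_rot: [0.0, 1.0, -0.001, 0.0]
contact_force: [-0.5, 0.0, 0.4]
width: 0.279
grasp_force: 39.7
time: 27.15
tcp_pos: [0.4494, 0.1548, 0.0266]
ee_rot: [-0.0, 1.0, -0.0, 0.0]
contact_force: [-0.5, 0.1, -1.1]
width: 0.276
grasp_force: 39.7
```

```bash
python3 -m jog '[[0,0,0.001,0,0,0],[0,0,0.002,0,0,0],[0,0,0.002,0,0,0]]'; python3 -m jog '[[0,0,0.0005,0,0,0],[0,0,0.0005,0,0,0],[0,0,0.0005,0,0,0],[0,0,0.0005,0,0,0]]' 0.4; python3 -m jog '[[0,0,0,0,0,0],[0,0,-0.01,0,0,0],[0,0,-0.04,0,0,0],[0,0,-0.08,0,0,0],[0,0,-0.1,0,0,0],[0,0,-0.1,0,0,0]]' 0.5
python3 - <<'E'
from h import *
b=arm.camera("side")
cv2.imwrite("pics/p2.png",cv2.resize(b["color"][190:320,190:320],(600,600),interpolation=2))
for t in arm.trace("pin",b)[:2]: P=pts(b,t["pixels"])[0]; print(t["conf"],rect(P),np.percentile(P[:,2],[5,95]))
P=near(b,.607,.018,.04,.022,.045)[0]; print("grey collar",circ(P),len(P))
E
```

```text
time: 27.45
tcp_pos: [0.4491, 0.1548, 0.0241]
ee_rot: [0.0, 1.0, -0.0, -0.0]
contact_force: [0.0, 0.1, -2.0]
width: 0.281
grasp_force: 39.7
time: 27.85
tcp_pos: [0.4493, 0.1549, 0.0238]
ee_rot: [-0.0, 1.0, -0.0, 0.0]
contact_force: [0.3, -0.2, -1.0]
width: 0.399
grasp_force: 0.0
time: 28.45
tcp_pos: [0.4516, 0.1558, 0.1274]
ee_rot: [-0.001, 1.0, -0.0, 0.004]
contact_force: [0.1, 0.0, -0.2]
width: 0.498
grasp_force: 0.0
grey collar [605.6  21.5  24.3] 119
```

View pics/p2.png

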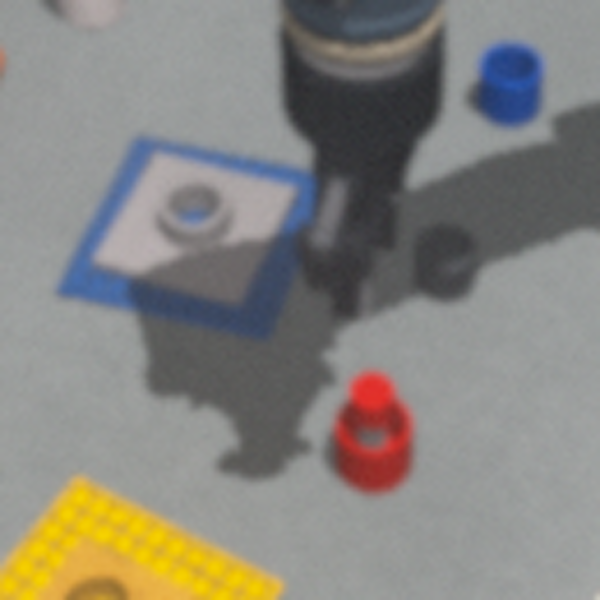

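The pin stands foot down in the red pot at crop (373,410), head above the rim. The grey flange lies on the blue mat at (195,215).

```bash
python3 -m jog '[[0.02,0.02,0,0,0,0],[0.05,0.045,0,0,0,0],[0.08,0.07,0,0,0,0],[0.115,0.1,0,0,0,0],[0.145,0.125,0,0,0,0],[0.1585,0.135,0,0,0,0],[0.1585,0.135,0,0,0,0],[0.1585,0.135,0,0,0,0]]' 0.8 60; python3 -m jog '[[0,0,0.03,0,0,0],[0,0,0.06,0,0,0],[0,0,0.1,0,0,0],[0,0,0.12,0,0,0],[0,0,0.12,0,0,0],[0,0,0.12,0,0,0]]'
```

```text
time: 29.35
tcp_pos: [0.6061, 0.0203, 0.1221]
ee_rot: [-0.0, 1.0, 0.0, -0.002]
contact_force: [-0.0, 0.7, 0.1]
width: 0.799
grasp_force: 0.0
time: 29.95
tcp_pos: [0.607, 0.0211, 0.004]
ee_rot: [-0.0, 1.0, 0.001, -0.0]
contact_force: [0.1, 0.2, 1.0]
width: 0.799
grasp_force: 0.0
```

```bash
python3 -m jog '[[0,0.001,0.01,0,0,0],[0,0.001,0.02,0,0,0],[0,0.001,0.0245,0,0,0],[0,0.001,0.0245,0,0,0],[0,0.001,0.0245,0,0,0]]'; python3 -m jog '[[0,0,0,0,0,0],[0,0,0,0,0,0],[0,0,0,0,0,0],[0,0,0,0,0,0],[0,0,0,0,0,0],[0,0,0,0,0,0]]' 0.3 60; python3 -m jog '[[0,0,-0.005,0,0,0],[0,0,-0.015,0,0,0],[0,0,-0.04,0,0,0],[0,0,-0.08,0,0,0],[0,0,-0.12,0,0,0],[0,0,-0.14,0,0,0],[0,0,-0.14,0,0,0],[0,0,-0.14,0,0,0]]'
```

```text
time: 30.45
tcp_pos: [0.6077, 0.0188, -0.0208]
ee_rot: [0.0, 1.0, -0.0, 0.0]
contact_force: [0.2, -0.2, 0.1]
width: 0.803
grasp_force: 0.0
time: 31.05
tcp_pos: [0.608, 0.0191, -0.0197]
ee_rot: [-0.0, 1.0, 0.0, 0.001]
contact_force: [-2.2, 0.3, 4.9]
width: 0.518
grasp_force: 60.3
time: 31.85
tcp_pos: [0.6068, 0.0185, 0.1187]
ee_rot: [0.0, 1.0, -0.0, -0.0]
contact_force: [-1.2, 0.2, -3.0]
width: 0.509
grasp_force: 61.8
```

```bash
python3 -m jog '[[-0.003,0.02,0,0,0,0],[-0.008,0.06,0,0,0,0],[-0.013,0.1,0,0,0,0],[-0.018,0.14,0,0,0,0],[-0.023,0.18,0,0,0,0],[-0.028,0.22,0,0,0,0],[-0.035,0.26,0,0,0,0],[-0.042,0.3,0,0,0,0],[-0.049,0.33,0,0,0,0],[-0.049,0.34,0,0,0,0],[-0.049,0.34,0,0,0,0],[-0.049,0.34,0,0,0,0]]'; python3 -m jog '[[0,0,0.02,0,0,0],[0,0,0.05,0,0,0],[0,0,0.06,0,0,0],[0,0,0.07,0,0,0],[0,0,0.07,0,0,0],[0,0,0.07,0,0,0]]'
python3 - <<'E'
from h import *
for n in("top","side"):
    c=arm.camera(n)
    P=near(c,.558,-.321,.085,.072,.088)[0]; print(n,"grey",rect(P) if len(P) else 0,np.median(P,0),len(P))
E
```

```text
time: 33.05
tcp_pos: [0.5584, -0.3188, 0.1177]
ee_rot: [-0.001, 1.0, 0.001, -0.001]
contact_force: [-0.0, 0.6, -3.4]
width: 0.512
grasp_force: 61.9
time: 33.65
tcp_pos: [0.5594, -0.321, 0.05]
ee_rot: [0.0, 1.0, 0.0, 0.001]
contact_force: [0.4, 0.5, -2.5]
width: 0.512
grasp_force: 62.1
top grey [ 560.5 -296.8   53.6   98.1   89.2] [ 0.53740649 -0.29133443  0.0816852 ] 380
side grey [ 558.8 -320.8  106.6  103.5   87.6] [ 0.54485065 -0.30115895  0.08269482] 418
```

Well centred at (558.8, −320.8). I lower it in small steps.

```bash
python3 -m jog '[[0,0,0.01,0,0,0],[0,0,0.018,0,0,0],[0,0,0.022,0,0,0],[0,0,0.024,0,0,0],[0,0,0.024,0,0,0]]'; python3 -m jog '[[0,0,0.001,0,0,0],[0,0,0.001,0,0,0]]'; python3 -m jog '[[0,0,0.001,0,0,0],[0,0,0.001,0,0,0]]'
```

```text
time: 34.25
tcp_pos: [0.5584, -0.3211, 0.0249]
ee_rot: [-0.0, 1.0, -0.0, -0.0]
contact_force: [0.5, 0.7, -2.3]
width: 0.518
grasp_force: 62.1
time: 34.45
tcp_pos: [0.5588, -0.3213, 0.0244]
ee_rot: [0.0, 1.0, -0.0, 0.0]
contact_force: [-0.8, -0.1, -2.9]
width: 0.511
grasp_force: 62.1
time: 34.65
tcp_pos: [0.5588, -0.3214, 0.0243]
ee_rot: [0.0, 1.0, -0.0, 0.0]
contact_force: [-2.3, 0.4, 3.5]
width: 0.511
grasp_force: 62.7
```

```bash
python3 -m jog '[[0,0,0,0,0,0],[0,0,0,0,0,0],[0,0,0,0,0,0],[0,0,0,0,0,0],[0,0,-0.02,0,0,0],[0,0,-0.05,0,0,0],[0,0,-0.09,0,0,0],[0,0,-0.1,0,0,0],[0,0,-0.1,0,0,0]]' 0.8 60;  python3 -m jog '[[0,-0.03,0,0,0,0],[0,-0.08,0,0,0,0],[0,-0.13,0,0,0,0],[0,-0.18,0,0,0,0],[0,-0.23,0,0,0,0],[0,-0.28,0,0,0,0],[0,-0.33,0,0,0,0],[0,-0.38,0,0,0,0],[0,-0.43,0,0,0,0],[0,-0.48,0,0,0,0],[0,-0.53,0,0,0,0],[0,-0.57,0,0,0,0]]'; python3 -m jog '[[-0.0015,-0.035,0,0,0,0],[-0.0015,-0.05,0,0,0,0],[-0.0015,-0.05,0,0,0,0],[-0.0015,-0.05,0,0,0,0]]'
python3 - <<'E'
from h import *
for n in("top","side"):
    c=arm.camera(n); g=lambda *a: near(c,*a)
    P=g(.557,-.32,.04,.068,.085)[0]; print(n,"grey collar",circ(P),len(P))
    P=g(.557,-.32,.1,.042,.066)[0]; print("stand",rect(P))
    for t in arm.trace("grey_flange",c)[:3]: print(rect(pts(c,t["pixels"])[0]))
    P=g(.557,.298,.04,.022,.04)[0]; print("gold collar",circ(P) if len(P) else 0,len(P))
E
```

```text
time: 35.55
tcp_pos: [0.56, -0.3219, 0.1256]
ee_rot: [0.001, 1.0, -0.0, 0.002]
contact_force: [0.7, -0.2, -0.1]
width: 0.8
grasp_force: 0.0
time: 36.75
tcp_pos: [0.5568, 0.2518, 0.1213]
ee_rot: [0.0, 1.0, 0.001, -0.001]
contact_force: [0.4, -0.7, -0.2]
width: 0.798
grasp_force: 0.0
time: 37.15
tcp_pos: [0.5572, 0.2963, 0.122]
ee_rot: [0.001, 1.0, -0.001, -0.001]
contact_force: [0.4, -0.3, 0.7]
width: 0.793
grasp_force: 0.0
top grey collar [ 558.3 -321.5   23.7] 116
stand [ 559.7 -321.   118.8  115.9   77. ]
[ 718.  -453.3  100.6  105.1   48.3]
[ 291.7 -350.1  134.7  135.    55.9]
[ 559.1 -320.7  101.8   99.4   88.4]
gold collar [555.8 297.5  23. ] 95
side grey collar [ 557.1 -320.4   26. ] 83
stand [ 559.3 -319.8  120.4  121.4   76.3]
[ 557.4 -326.2  116.5  100.7   87.6]
[ 291.6 -349.1  138.9  138.7   55.9]
gold collar [555.1 299.7  23.6] 175
```

```bash
python3 -m jog '[[0,-0.0015,0.03,0,0,0],[0,-0.0015,0.07,0,0,0],[0,-0.0015,0.11,0,0,0],[0,-0.0015,0.12,0,0,0],[0,-0.0015,0.12,0,0,0],[0,-0.0015,0.12,0,0,0]]'
```

```text
time: 37.95
tcp_pos: [0.5586, 0.3007, 0.005]
ee_rot: [-0.001, 1.0, -0.0, 0.001]
contact_force: [0.5, 1.0, 0.1]
width: 0.801
grasp_force: 0.0
```

```bash
python3 -m jog '[[-0.001,0.001,0.01,0,0,0],[-0.001,0.001,0.02,0,0,0],[-0.001,0.001,0.026,0,0,0],[-0.001,0.001,0.026,0,0,0],[-0.001,0.001,0.026,0,0,0]]'; python3 -m jog '[[0,0,0,0,0,0],[0,0,0,0,0,0],[0,0,0,0,0,0],[0,0,0,0,0,0],[0,0,0,0,0,0],[0,0,0,0,0,0]]' 0.3 60; python3 -m jog '[[0,0,-0.005,0,0,0],[0,0,-0.015,0,0,0],[0,0,-0.04,0,0,0],[0,0,-0.08,0,0,0],[0,0,-0.12,0,0,0],[0,0,-0.15,0,0,0],[0,0,-0.15,0,0,0],[0,0,-0.15,0,0,0]]'
```

```text
time: 38.45
tcp_pos: [0.5561, 0.2993, -0.023]
ee_rot: [0.0, 1.0, -0.0, -0.0]
contact_force: [0.2, 0.0, -0.1]
width: 0.802
grasp_force: 0.0
time: 39.05
tcp_pos: [0.5566, 0.2996, -0.022]
ee_rot: [-0.0, 1.0, -0.0, 0.001]
contact_force: [-1.0, 0.1, 5.8]
width: 0.512
grasp_force: 61.3
time: 39.85
tcp_pos: [0.5561, 0.2991, 0.1277]
ee_rot: [-0.0, 1.0, -0.0, 0.0]
contact_force: [0.2, -0.8, -2.7]
width: 0.512
grasp_force: 61.4
```

```bash
python3 -m jog '[[0,0.02,0,0,0,0],[0,0.06,0,0,0,0],[0,0.1,0,0,0,0],[0,0.14,0,0,0,0],[0,0.18,0,0,0,0],[0,0.22,0,0,0,0],[0,0.26,0,0,0,0],[0,0.3,0,0,0,0],[0,0.34,0,0,0,0],[0,0.38,0,0,0,0],[0,0.42,0,0,0,0],[0.003,0.46,0,0,0,0]]' && python3 -m jog '[[0,0.04,0,0,0,0],[0,0.08,0,0,0,0],[0,0.12,0,0,0,0],[0,0.145,0,0,0,0],[0,0.16,0,0,0,0],[0,0.16,0,0,0,0],[0,0.16,0,0,0,0]]'; python3 -m jog '[[0,0,0.02,0,0,0],[0,0,0.04,0,0,0],[0,0,0.055,0,0,0],[0,0,0.06,0,0,0],[0,0,0.06,0,0,0],[0,0,0.06,0,0,0]]'
python3 - <<'E'
from h import *
for n in("top","side"):
    c=arm.camera(n)
    P=near(c,.558,-.321,.085,.092,.115)[0]; print(n,"gold",rect(P) if len(P) else 0,np.median(P,0),len(P))
print(arm.observe()["tcp_pos"])
E
```

```text
time: 41.05
tcp_pos: [0.5562, -0.1635, 0.1253]
ee_rot: [-0.0, 1.0, -0.001, -0.002]
contact_force: [0.6, 0.8, -2.5]
width: 0.51
grasp_force: 61.5
time: 41.75
tcp_pos: [0.5585, -0.319, 0.1263]
ee_rot: [-0.001, 1.0, 0.0, -0.001]
contact_force: [-0.0, 0.2, -1.9]
width: 0.509
grasp_force: 61.5
time: 42.35
tcp_pos: [0.5598, -0.3205, 0.068]
ee_rot: [0.0, 1.0, 0.0, 0.001]
contact_force: [0.2, 0.1, -2.2]
width: 0.513
grasp_force: 61.5
top gold [ 563.2 -304.    44.2   74.9   78.6] [ 0.53968767 -0.29590089  0.10174899] 174
side gold [ 559.4 -319.    81.7   78.3   80.5] [ 0.54863622 -0.30126154  0.10280522] 243
[ 0.55984074 -0.32095947  0.06834069]
```

```bash
python3 -m jog '[[-0.0005,0,0.008,0,0,0],[-0.0005,0,0.014,0,0,0],[-0.0005,0,0.017,0,0,0],[-0.0005,0,0.018,0,0,0],[-0.0005,0,0.018,0,0,0]]'; python3 -m jog '[[0,0,0.001,0,0,0],[0,0,0.001,0,0,0]]'; python3 -m jog '[[0,0,0.001,0,0,0],[0,0,0.001,0,0,0]]'
```

```text
time: 42.95
tcp_pos: [0.5584, -0.3207, 0.0489]
ee_rot: [-0.0, 1.0, -0.0, -0.0]
contact_force: [-0.1, -0.0, -2.4]
width: 0.507
grasp_force: 61.5
time: 43.15
tcp_pos: [0.5587, -0.3207, 0.0483]
ee_rot: [0.0, 1.0, -0.0, 0.0]
contact_force: [-0.3, -0.2, -1.7]
width: 0.51
grasp_force: 61.5
time: 43.35
tcp_pos: [0.5587, -0.3208, 0.0481]
ee_rot: [0.0, 1.0, -0.0, 0.0]
contact_force: [-1.7, 1.1, 4.2]
width: 0.51
grasp_force: 62.0
```

```bash
python3 -m jog '[[0,0,0,0,0,0],[0,0,0,0,0,0],[0,0,0,0,0,0],[0,0,0,0,0,0],[0,0,-0.02,0,0,0],[0,0,-0.05,0,0,0],[0,0,-0.09,0,0,0],[0,0,-0.12,0,0,0],[0,0,-0.12,0,0,0]]' 0.8 60; python3 -m jog '[[0,-0.04,0,0,0,0],[0,-0.09,0,0,0,0],[0,-0.14,0,0,0,0],[0,-0.19,0,0,0,0],[0,-0.23,0,0,0,0],[0,-0.25,0,0,0,0],[0,-0.25,0,0,0,0],[0,-0.25,0,0,0,0]]'
python3 - <<'E'
from h import *
for n in("top","side"):
    c=arm.camera(n); cv2.imwrite(f"pics/end_{n}.png",c["color"])
    P=near(c,.558,-.32,.04,.092,.11)[0]; print(n,"gold collar",circ(P),np.median(P[:,2]),len(P))
    P=near(c,.558,-.32,.06,.076,.088)[0]; print("gold plate",rect(P),np.percentile(P[:,2],[10,90]))
    P=near(c,.558,-.32,.085,.053,.066)[0]; print("grey plate",rect(P))
    P=near(c,.558,-.32,.1,.042,.066)[0]; print("stand",rect(P))
E
```

```text
time: 44.25
tcp_pos: [0.5617, -0.3221, 0.1727]
ee_rot: [0.002, 1.0, -0.0, 0.005]
contact_force: [0.5, 0.5, -0.6]
width: 0.803
grasp_force: 0.0
time: 45.05
tcp_pos: [0.5583, -0.0714, 0.1667]
ee_rot: [0.0, 1.0, -0.0, -0.0]
contact_force: [-0.7, -1.5, -1.2]
width: 0.8
grasp_force: 0.0
top gold collar [ 556.8 -321.4   23.8] 0.10042690660636544 130
gold plate [ 559.3 -321.    78.6   75.5   79.4] [0.07841018 0.08507596]
grey plate [ 559.4 -320.9  115.4  115.3   78.8]
stand [ 559.8 -321.4  118.7  116.2   77.2]
side gold collar [ 561.3 -317.3   25.5] 0.10039201912076345 95
gold plate [ 559.  -318.2   80.7   77.7   80.4] [0.07942668 0.08511164]
grey plate [ 553.4 -313.5  118.4  115.3   83.4]
stand [ 557.2 -319.8  120.3  118.5   76.5]
```

View pics/end_top.png

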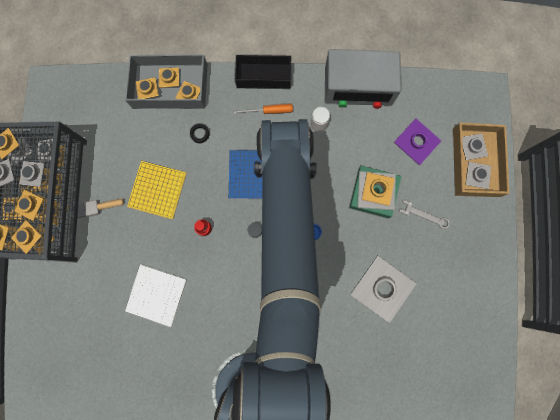

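The top view shows gold on grey on the stand at (378,190) with no red in the bore. The pin is in the red pot at (203,227), and both mats are clear.

```bash
python3 -c "
from plant import arm
print(arm.finish_job())"
```

```text
the job is handed in; nothing more can be done
None
```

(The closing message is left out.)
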